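# Turn the punching board over onto the marble slab

### The arm

A 7-joint arm with a two-finger parallel gripper is mounted at the origin on the work surface. World frame = base frame: x ahead of the robot, y to its left, z up, the work surface at z = 0. Lengths are in m, angles in rad, forces in N, time in s.
With the tool pointing down it reaches from about 0.4 to 0.875 m from the base axis. Payload 4.4 kg.
Tool frame: the origin (TCP) lies between the finger pads; the fingertips stand 19 mm ahead of it and the grasp point (between the pads) is the TCP; z points along the fingers, y is the line along which they close (so a half turn about z gives the same grasp; the last joint's range is limited). The gripper opens to 85 mm and grips with 20 to 120 N. Pads are 22 mm wide; open, the fingers measure 114 mm over their backs; the gripper's body (76 mm by 85 mm) begins 54 mm behind the grasp point. The pads swing forward as they close: fully open they stand 13 mm farther back than shut.
Start: joints at [1.273, 0.628, 0.038, 1.517, -0.027, 0.996, -0.02], TCP at [0.149, -0.633, 0.25] pointing down, gripper open.
Joint ranges: [-3.06, 3.06], [-0.37, 2.12], [-1.25, 1.32], [0.18, 2.47], [-1.1, 4.24], [0.23, 1.98], [-2.94, 2.94]. Speed limits (rad/s): [2.57, 2.57, 3.14, 3.14, 3.14, 3.14, 3.14].

### API

Orientations are given as [roll, pitch, yaw] about the fixed x, y, z axes, in that order (R = Rz(yaw) Ry(pitch) Rx(roll)).
In Python, from station import env gives the robot as it stands.
- The arm moves only by the tool step_arm, never from a script. Its argument "motion" is a list of rows, each a list of 7 numbers: the turn, a rotation vector about the tool's x, y, z each as a share of 60 degrees, from -1 to 1, then the shift along the tool's x, y, z each as a share of 0.2 m, from -1 to 1, then the closure, from 0 (fully open) to 1 (shut). A call has 1 to 12 rows; each row shifts and turns the commanded pose from where the row before left it, along the tool's axes as they then stand; what a row does not reach is not made up. A row lasts 1/10 s, in which the tool goes at most 50 mm and 8.59 degrees, less where a joint would pass 70% of its speed; a pose out of reach is approached as far as the arm can. A call with a number of a shift or a turn outside -1 to 1 is refused whole. A call with a gripper value outside its range is refused whole. The fingers move at their own pace and stop on an object; "force" is the grip in N (left out, the last holds). Time passes only in rows, so rows that do not move let the fingers close. It gives the time, the measured TCP pose, the force, the opening and the grip force at its end, in the units of the state.
- env.sense(): the state, without advancing time (a new reading comes with each control period).
- env.snapshot(name): name is "side" or "top" or "wrist"; returns a dict with "img" (384x512x3 uint8, blue, green, red), "range_z" (384x512 float32, m along the optical axis (not along the pixel's ray), 0 where there is no reading), "fx", "fy", "cx", "cy" (pixels), "camera_from_world" (4x4, takes a point from world to camera coordinates). Camera axes: x right, y down, z forward; pixel columns grow to the right and rows downward; lengths in m; the calibration is good to about 2 mm. A picture is of the moment at which its call begins.
- env.hand_in(): hands the job in; it is judged then, once.
The state is a dict: "time": time; "joints": joint angles; "dq": joint speeds; "tau": joint torques, N m; "eef_pos": TCP position; "orientation": TCP orientation; "contact_force": force on the tool from outside, world axes, zero at the start; "torque": the same for the moment, N m; "finger_gap": finger opening in m; "finger_force": force on a finger pad.
Only numpy, scipy, OpenCV 4.12 (cv2) and the standard library are available. Lean on these libraries where they do the work, as an engineer would, in place of code of your own. Each camera call takes 0.05 s, during which the arm holds its last target. There are 200 camera calls.

### The job

Turn the grey punching board over onto the marble slab: push it up against the slab's bare front edge until it stands on edge there and tips over onto the stone, worn, punch-marked face down. Then slide it fully home across the stone, lying flat and square against the wooden stop at the back, and let go. Use a light hand throughout, never pressing on the board with more than about 15 N, and leave the other things on the bench where they are.

Things in the scene. Friction and masses are not known exactly. Their poses are not given: they have to be found in the camera images.
- board_mid (a point): Centre of the loose punching board (mid-thickness): rigid grey plastic, 120 mm along its x, 150 mm along its y, 12 mm thick along its z, 0.14 to 0.28 kg, friction 0.5 to 0.7. It starts flat on the bench (centre 6 mm up) before the slab's front edge, not quite square to it. Its +z is the normal of the worn face (punch marks, knife scores), up at the start; the other face is plain.
- stop: Wooden back stop screwed to the bench behind the marble slab: an upright board 280 mm along its y, 18 mm thick, 55 mm high (25 mm above the slab). Origin at bench level, mid-length of the face that looks at the slab; +x points into the wood, away from slab and board; z up. The slab's top, 30 mm up, runs from near this face (a gap of 3 to 21 mm) to its own front edge.
- stone_front (a point): Nominal middle of the top arris of the marble slab's front edge, 30 mm up, 212 mm from the stop's face; axes as the stop's. The slab (200 mm along x, 280 mm along y, 30 mm high, heavy, does not budge) was laid in place by hand: its real front edge, a bare vertical face, lies up to 11 mm before or behind this point and up to 2 degrees askew. Feel for it.
- boot: A black laced ankle boot, 220 mm long and 70 mm wide, standing on the bench beyond the slab; origin under its sole. Leave it alone.
- hammer: A shoemaker's hammer lying on the bench at the far side, 260 mm long along its x, head at +x; origin under the handle's middle. Leave it alone.
- tin: A closed tin of tacks, 72 mm across and 75 mm high, standing on the bench behind the board (the side away from the slab); origin at the centre of its underside. Leave it alone.
- punch: A steel hole punch, 120 mm long and 17 mm thick, lying on the bench beyond the slab on the robot's side; origin under its middle. Leave it alone.
There are look-alikes about, which are no part of the job. Of the things shaped like the part that bears board_mid, the grey one is meant.

How it is judged:
On the way, in this order (a step that is already met when the one before it is completed fails the run):
1. the board stands on edge, foot on the bench, against the front edge of the slab (angle between board_mid's own z axis and vertical between 1.2 and 1.95 rad and x of board_mid in the frame of stop between -0.26 and -0.175 m and height (world z) of board_mid below 0.085 m), for 0.05 s.
2. the board lies turned over, flat on the slab (angle between board_mid's own z axis and vertical above 3.04 rad and height (world z) of board_mid between 0.032 and 0.04 m), for 0.2 s.
At the end, for the whole second after the job is handed in: The board lies at rest on the slab, worn face down, flat within 3 degrees, its far long edge against the wooden stop (centre within 5 mm of the seated position, square within 3.4 degrees), not overhanging the slab's ends (centre within 70 mm of the stop's middle) (angle between board_mid's own z axis and vertical above 3.09 rad and height (world z) of board_mid between 0.033 and 0.039 m and x of board_mid in the frame of stop above -0.065 m and y of board_mid in the frame of stop between -0.07 and 0.07 m and angle between the x axis of board_mid and the x axis of stop, either way round below 0.06 rad and linear speed of board below 0.01 m/s); the robot touches nothing.
It fails at once if the robot presses on the board with more than 18 N (contact force between any of the fingers, the arm and board above 18 N).
It fails at once if another thing on the bench is moved more than 20 mm (distance of any of boot, hammer, tin, punch from where it was at the start of the episode above 0.02 m).
It also fails if it takes over 72 s, if anything falls off the work surface, if the arm or the gripper's body presses on something with over 40 N, if the wrist force passes 120 N, or if a joint passes its speed limit or range.

## Working session

There is one attempt and no reset: what is moved stays moved. The work goes in short steps, Python scripts to look and compute and a tool call to move; the robot and the scene stay as the last step left them, time stands still between calls to the robot, and variables do not carry over. Pictures are saved under pics/ and viewed, at most 10 in all, crops included, and the job is handed in when it is done.

Besides the shell and the picture viewer there is one more tool, called after "Emit:" as name(argument=value, ...) on one line, values as JSON. step_arm: Moves the arm, as the interface text tells. Shift numbers are shares of 0.2 m and turn numbers shares of 60 degrees, none past 1 either way. Its arguments: {"type":"object","properties":{"motion":{"type":"array","items":{"type":"array","items":{"type":"number"}}},"force":{"type":"number"}},"required":["motion"]}

```bash
ls; mkdir -p pics
cat > h.py <<'E'
import numpy as np, cv2
from station import env
def cloud(s):
    z=s["range_z"]; v,u=np.mgrid[:z.shape[0],:z.shape[1]]
    p=np.stack([(u-s["cx"])/s["fx"]*z,(v-s["cy"])/s["fy"]*z,z],-1)
    T=np.linalg.inv(s["camera_from_world"]); return p@T[:3,:3].T+T[:3,3]
E
python3 - <<'E'
from h import *
t=env.snapshot("top"); s=env.snapshot("side")
np.savez("s0.npz",**{f"t_{k}":v for k,v in t.items()},**{f"s_{k}":v for k,v in s.items()})
cv2.imwrite("pics/top0.png",t["img"]);cv2.imwrite("pics/side0.png",s["img"])
print(np.linalg.inv(t["camera_from_world"]).round(3),t["fx"]); print(env.sense())
E
```

```text
pics
[[ 0.085 -0.976  0.199  0.264]
 [-0.996 -0.082  0.022 -0.006]
 [-0.005 -0.2   -0.98   1.211]
 [ 0.     0.     0.     1.   ]] 434.12402077464327
{'time': 0.1, 'joints': array([ 1.27320151,  0.62926015,  0.03841745,  1.51825415, -0.02701409,
        0.99634628, -0.02001279]), 'dq': array([-6.64868422e-04, -1.88196300e-03,  1.32721612e-03, -3.10569388e-03,
        6.36192321e-05, -2.94727741e-04,  1.08482259e-03]), 'tau': array([ 3.09389448e-03, -5.64539444e+01,  1.23138864e+00, -1.93975085e+01,
        1.15876616e-02,  5.38838940e-03, -2.05422474e-06]), 'eef_pos': array([ 0.14924694, -0.63208217,  0.24948075]), 'orientation': array([-3.13984144e+00, -9.67664528e-06,  2.31796753e-01]), 'contact_force': array([-0.01759921,  0.29498075, -0.6777378 ]), 'torque': array([ 0.03067139, -0.04474217, -0.01332403]), 'finger_force': 0.0, 'finger_gap': 0.08526511544628596}
```

View pics/top0.png

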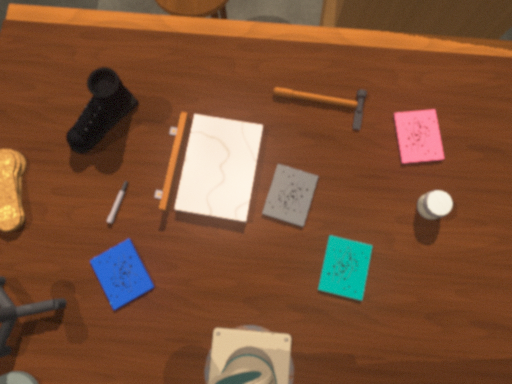

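View pics/side0.png

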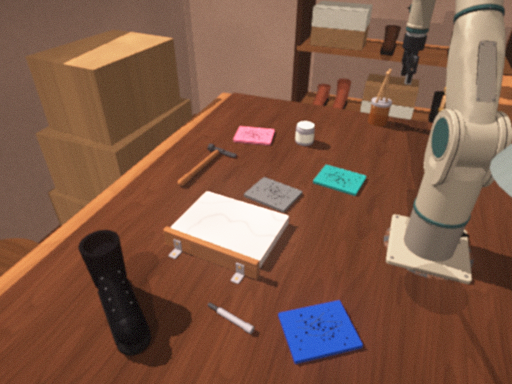

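The top view shows four boards: grey at (291,195), pink at (419,136), teal at (346,268) and blue at (122,273). The grey one is meant, as it lies in front of the slab (220,168), with the tin (435,205) behind it. The stop is at (173,162). I'll confirm with a crop and measure.

```bash
cat >> h.py <<'E'
def ray(s,uv,h):
    T=np.linalg.inv(s["camera_from_world"]); uv=np.atleast_2d(uv).astype(float)
    d=np.c_[(uv[:,0]-s["cx"])/s["fx"],(uv[:,1]-s["cy"])/s["fy"],np.ones(len(uv))]@T[:3,:3].T
    return T[:3,3]+d*((h-T[2,3])/d[:,2])[:,None]
def biggest(m,near=None):
    c,_=cv2.findContours(m.astype(np.uint8),cv2.RETR_EXTERNAL,cv2.CHAIN_APPROX_NONE)
    return max(c,key=cv2.contourArea)[:,0]
def rect(s,m,h):
    p=ray(s,biggest(m),h)[:,:2]; return cv2.minAreaRect((p*1000).astype(np.float32))
E
python3 - <<'E'
from h import *
d=np.load("s0.npz"); t={k[2:]:d[k] for k in d if k[0]=="t"}
hsv=cv2.cvtColor(t["img"],cv2.COLOR_BGR2HSV).astype(int); H,S,V=hsv[...,0],hsv[...,1],hsv[...,2]
P=cloud(t)
def box(u0,v0,u1,v1):
    m=np.zeros(H.shape,bool); m[v0:v1,u0:u1]=1; return m
mg=(S<70)&(V>70)&box(255,155,325,235); ms=(S<60)&(V>150)&box(168,105,268,228)
mw=(S>140)&(V>140)&box(150,105,190,215)
mt=(S<70)&(V>90)&box(410,180,460,225)
for n,m,h in(("board",mg,.012),("slab",ms,.03),("stop",mw,.055),("tin",mt,.075)):
    r=rect(t,m,h); print(n,r,cv2.boxPoints(r).round(0).tolist(),"z",np.median(P[m][:,2]).round(4),P[m].mean(0).round(3),m.sum())
c=cv2.resize(t["img"][100:240,150:330],None,fx=4,fy=4,interpolation=cv2.INTER_CUBIC); cv2.imwrite("pics/crop0.png",c)
E
```

```text
board ((474.5113525390625, -75.67354583740234), (119.38939666748047, 151.46664428710938), 77.15911102294922) [[387.0, -117.0], [535.0, -151.0], [562.0, -34.0], [414.0, -1.0]] z 0.0111 [ 0.474 -0.074  0.018] 2283
slab ((534.9859619140625, 128.86087036132812), (198.3360595703125, 276.98822021484375), 85.1029281616211) [[389.0, 42.0], [665.0, 18.0], [681.0, 216.0], [405.0, 239.0]] z 0.029 [0.53  0.128 0.034] 6874
stop ((539.2974243164062, 255.3442840576172), (22.74614143371582, 283.9185485839844), 84.19921875) [[397.0, 258.0], [679.0, 230.0], [682.0, 252.0], [399.0, 281.0]] z 0.0532 [0.539 0.257 0.048] 781
tin ((469.5903015136719, -453.0111999511719), (70.08769226074219, 92.42960357666016), 26.82054328918457) [[417.0, -428.0], [459.0, -510.0], [522.0, -478.0], [480.0, -396.0]] z 0.0727 [ 0.472 -0.458  0.065] 753
```

View pics/crop0.png

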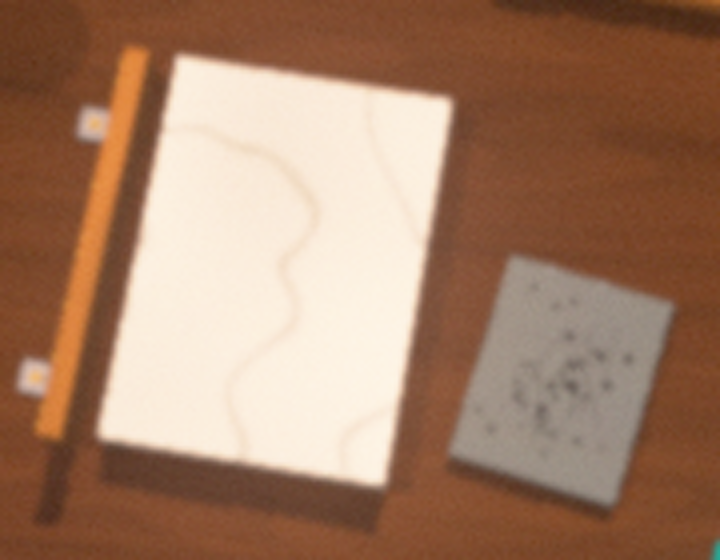

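The crop confirms the target: the grey plate with punch marks at about (560,380), facing the slab's bare front edge running (452,100)–(385,485). I'll use the open gripper as a two-point pusher with its x axis normal to the slab edge.

Emit:
step_arm(motion=[[0, 0, -0.133, 0, 0, 0, 0], [0, 0, -0.133, 0, 0, 0, 0], [0, 0, -0.133, 0, 0, 0, 0], [0, 0, -0.133, 0, 0, 0, 0], [0, 0, -0.133, 0, 0, 0, 0], [0, 0, -0.133, 0, 0, 0, 0], [0, 0, -0.133, 0, 0, 0, 0], [0, 0, -0.133, 0, 0, 0, 0], [0, 0, -0.133, 0, 0, 0, 0], [0, 0, 0, 0, 0, 0, 0]])

```text
time: 1.1
eef_pos: [0.149, -0.6324, 0.2497]
orientation: [3.141, -0.001, 1.485]
contact_force: [0.0, -0.3, -1.0]
finger_gap: 0.0855
finger_force: 0.0
```

Emit:
step_arm(motion=[[0, 0, 0, 0.199, 0.115, 0, 0], [0, 0, 0, 0.199, 0.115, 0, 0], [0, 0, 0, 0.199, 0.115, 0, 0], [0, 0, 0, 0.199, 0.115, 0, 0], [0, 0, 0, 0.199, 0.115, 0, 0], [0, 0, 0, 0.199, 0.115, 0, 0], [0, 0, 0, 0.199, 0.115, 0, 0], [0, 0, 0, 0.199, 0.115, 0, 0], [0, 0, 0, 0.199, 0.115, 0, 0], [0, 0, 0, 0.199, 0.115, 0, 0], [0, 0, 0, 0.199, 0.115, 0, 0], [0, 0, 0, 0.199, 0.115, 0, 0]])

```text
time: 2.3
eef_pos: [0.4659, -0.1788, 0.2504]
orientation: [3.141, 0.0, 1.481]
contact_force: [1.2, 0.1, -1.1]
finger_gap: 0.0853
finger_force: 0.0
```

Emit:
step_arm(motion=[[0, 0, 0, 0, 0, 0.2, 0], [0, 0, 0, 0, 0, 0.2, 0], [0, 0, 0, 0, 0, 0.2, 0], [0, 0, 0, 0, 0, 0.2, 0], [0, 0, 0, 0, 0, 0.2, 0], [0, 0, 0, 0, 0, 0, 0], [0, 0, 0, 0, 0, 0, 0]])

```text
time: 3.0
eef_pos: [0.4649, -0.1801, 0.0504]
orientation: [-3.14, -0.0, 1.484]
contact_force: [0.5, -0.6, -0.2]
finger_gap: 0.0854
finger_force: 0.0
```

Emit:
step_arm(motion=[[0, 0, 0, 0, 0, 0.1, 0], [0, 0, 0, 0, 0, 0.06, 0], [0, 0, 0, 0, 0, 0.02, 0], [0, 0, 0, 0, 0, 0.01, 0], [0, 0, 0, 0, 0, 0.005, 0], [0, 0, 0, 0, 0, 0, 0]])

```text
time: 3.6
eef_pos: [0.4655, -0.1805, 0.0119]
orientation: [3.141, 0.0, 1.485]
contact_force: [0.2, 0.9, 0.0]
finger_gap: 0.0856
finger_force: 0.0
```

Run:
```python
from h import *
s=env.snapshot("side"); w=env.snapshot("wrist")
c=cv2.resize(s["img"][100:250,200:400],None,fx=3,fy=3,interpolation=cv2.INTER_CUBIC)
cv2.imwrite("pics/a1.png",np.hstack([c[:384],np.zeros((384,1,3),np.uint8)])if 0 else c)
print(env.sense()["contact_force"],env.sense()["eef_pos"])
```

```text
[-0.76098625 -0.3853483  -0.7918755 ] [ 0.46540627 -0.18047618  0.01176567]
```

View pics/a1.png

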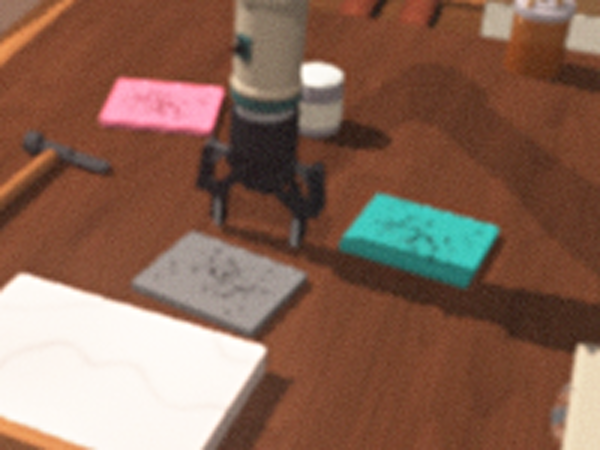

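The side crop shows both fingertips at (218,225) and (296,242), standing just behind the board's rear edge and clear of the teal one.

Emit:
step_arm(motion=[[0, 0, 0, 0, 0, 0.01, 0], [0, 0, 0, 0, 0, 0.005, 0], [0, 0, 0, 0, 0, 0, 0]])

```text
time: 4.0
eef_pos: [0.465, -0.1803, 0.0082]
orientation: [-3.141, -0.0, 1.485]
contact_force: [-0.3, 0.2, -0.1]
finger_gap: 0.0855
finger_force: 0.0
```

Emit:
step_arm(motion=[[0, 0, 0, 0.05, 0, 0, 0], [0, 0, 0, 0.04, 0, 0, 0], [0, 0, 0, 0.03, 0, 0, 0], [0, 0, 0, 0.03, 0, 0, 0], [0, 0, 0, 0.03, 0, 0, 0], [0, 0, 0, 0.03, 0, 0, 0], [0, 0, 0, 0.03, 0, 0, 0]])

```text
time: 4.7
eef_pos: [0.4694, -0.1323, 0.0083]
orientation: [3.141, 0.0, 1.485]
contact_force: [0.6, -1.4, -0.7]
finger_gap: 0.0851
finger_force: 0.4
```

Emit:
step_arm(motion=[[0, 0, 0, 0.03, 0, 0, 0], [0, 0, 0, 0.03, 0, 0, 0], [0, 0, 0, 0.03, 0, 0, 0], [0, 0, 0, 0.02, 0, 0, 0], [0, 0, 0, 0.01, 0, 0, 0], [0, 0, 0, 0, 0, 0, 0]])

```text
time: 5.3
eef_pos: [0.4714, -0.1081, 0.0083]
orientation: [3.142, -0.0, 1.486]
contact_force: [-0.2, 0.6, -0.4]
finger_gap: 0.0852
finger_force: 0.0
```

```bash
cat >> h.py <<'E'
def grey(s,h,u0=160,v0=105,u1=325,v1=235):
    hsv=cv2.cvtColor(s["img"],cv2.COLOR_BGR2HSV).astype(int); m=(hsv[...,1]<70)&(hsv[...,2]>85)&(hsv[...,2]<165)
    b=np.zeros(m.shape,bool); b[v0:v1,u0:u1]=1; m&=b
    m=cv2.morphologyEx(m.astype(np.uint8),cv2.MORPH_OPEN,np.ones((3,3)))
    return rect(s,m,h)
E
python3 - <<'E'
from h import *
t=env.snapshot("top"); r=grey(t,.012); print(r,cv2.boxPoints(r).round(0).tolist())
cv2.imwrite("pics/a2.png",cv2.resize(t["img"][100:260,150:350],None,fx=3,fy=3))
E
```

```text
((468.14654541015625, -36.90208435058594), (119.31598663330078, 149.97752380371094), 85.33560943603516) [[389.0, -90.0], [538.0, -102.0], [548.0, 16.0], [398.0, 29.0]]
```

View pics/a2.png

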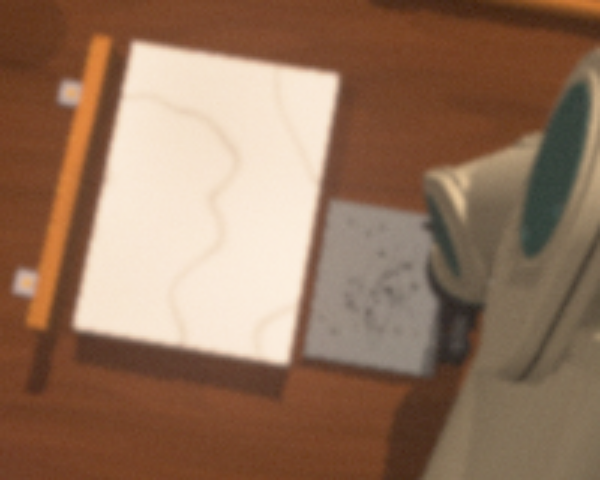

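The board is now square with the fingers, about 12 mm short of the slab edge (crop ~(310,290)).

Emit:
step_arm(motion=[[0, 0, 0, 0.02, 0, 0, 0], [0, 0, 0, 0.015, 0, 0, 0], [0, 0, 0, 0.01, 0, 0, 0], [0, 0, 0, 0.005, 0, 0, 0], [0, 0, 0, 0, 0, 0, 0]])

```text
time: 5.85
eef_pos: [0.4722, -0.0983, 0.0083]
orientation: [3.141, -0.0, 1.486]
contact_force: [0.5, -0.6, -0.2]
finger_gap: 0.0853
finger_force: 0.0
```

Emit:
step_arm(motion=[[0, 0, 0, 0.005, 0, 0, 0], [0, 0, 0, 0, 0, 0, 0]])

```text
time: 6.05
eef_pos: [0.4723, -0.0976, 0.0083]
orientation: [3.142, 0.0, 1.485]
contact_force: [0.2, -0.4, -0.4]
finger_gap: 0.0851
finger_force: 0.3
```

Emit:
step_arm(motion=[[0, 0, 0, 0.005, 0, 0, 0], [0, 0, 0, 0, 0, 0, 0]])

```text
time: 6.25
eef_pos: [0.4723, -0.0966, 0.0083]
orientation: [3.142, -0.0, 1.485]
contact_force: [-0.3, -1.0, 0.3]
finger_gap: 0.0857
finger_force: 0.4
```

Emit:
step_arm(motion=[[0, 0, 0, 0.005, 0, 0, 0], [0, 0, 0, 0, 0, 0, 0]])

```text
time: 6.45
eef_pos: [0.4723, -0.0961, 0.0083]
orientation: [-3.141, 0.001, 1.485]
contact_force: [-0.5, -2.6, -0.6]
finger_gap: 0.0857
finger_force: 1.1
```

Emit:
step_arm(motion=[[0, 0, 0, 0.005, 0, 0, 0], [0, 0, 0, 0, 0, 0, 0]])

```text
time: 6.65
eef_pos: [0.4723, -0.096, 0.0084]
orientation: [-3.141, 0.002, 1.484]
contact_force: [-0.7, -4.5, 0.6]
finger_gap: 0.0859
finger_force: 2.5
```

Emit:
step_arm(motion=[[0, 0, 0, 0.005, 0, 0, 0], [0, 0, 0, 0, 0, 0, 0]])

```text
time: 6.85
eef_pos: [0.4723, -0.096, 0.0084]
orientation: [-3.141, 0.003, 1.484]
contact_force: [-0.9, -7.4, -0.3]
finger_gap: 0.0855
finger_force: 3.5
```

Contact with the slab is firm at 7 N (about 2.7 N per mm). I'll lift the rear edge by friction.

Emit:
step_arm(motion=[[0, 0, 0, 0, 0, -0.01, 0], [0, 0, 0, 0, 0, -0.01, 0], [0, 0, 0, 0, 0, 0, 0]])

```text
time: 7.15
eef_pos: [0.4723, -0.096, 0.0125]
orientation: [-3.141, 0.003, 1.484]
contact_force: [-0.1, -6.0, -1.3]
finger_gap: 0.0856
finger_force: 3.5
```

Emit:
step_arm(motion=[[0, 0, 0, 0, 0, -0.01, 0], [0, 0, 0, 0, 0, -0.01, 0], [0, 0, 0, 0, 0, 0, 0]])

```text
time: 7.45
eef_pos: [0.4723, -0.0959, 0.0165]
orientation: [-3.141, 0.003, 1.484]
contact_force: [0.7, -5.9, -1.2]
finger_gap: 0.0855
finger_force: 3.4
```

```bash
cat >> h.py <<'E'
def state():
    e=env.sense(); nv=np.array([.0868,.9962]); p=e["eef_pos"]*1000
    print("n %.1f t %.1f z %.1f"%(p[:2]@nv,p[0]*.9962-p[1]*.0868,p[2]),"F",e["contact_force"].round(1),e["orientation"].round(3))
def boardz(s):
    "board tilt from side/top range: grey pixels above bench near the slab"
    hsv=cv2.cvtColor(s["img"],cv2.COLOR_BGR2HSV).astype(int); m=(hsv[...,1]<70)&(hsv[...,2]>85)&(hsv[...,2]<170)
    P=cloud(s)*1000; m&=(P[...,0]>370)&(P[...,0]<560)&(P[...,2]>2)&(P[...,2]<125)
    n=P[...,0]*.0868+P[...,1]*.9962; m&=(n>-70)&(n<68)
    q=n[m],P[...,2][m]; return q
E
python3 - <<'E'
from h import *
t=env.snapshot("top"); n,z=boardz(t); print(len(n),np.polyfit(n,z,1))
for a in range(-60,70,15):
    k=(n>=a)&(n<a+15)
    if k.sum()>5: print(a,k.sum(),np.median(z[k]).round(1))
state()
E
```

```text
1882 [-0.07937339 16.55243944]
-45 122 19.0
-30 206 17.6
-15 278 16.6
0 280 15.7
15 286 14.5
30 278 13.6
45 283 12.8
60 148 11.9
n -54.6 t 478.8 z 16.4 F [ 0.1 -7.3 -1.2] [-3.141e+00  3.000e-03  1.483e+00]
```

Range data shows the board tilting evenly, rear edge up about 9 mm. I'll follow the arc.

Emit:
step_arm(motion=[[0, 0, 0, 0, 0, -0.02, 0], [0, 0, 0, 0, 0, -0.02, 0], [0, 0, 0, 0.001, 0, -0.02, 0], [0, 0, 0, 0, 0, 0, 0]])

```text
time: 7.9
eef_pos: [0.4724, -0.095, 0.0287]
orientation: [-3.141, 0.002, 1.484]
contact_force: [0.0, -4.4, -1.2]
finger_gap: 0.0854
finger_force: 2.6
```

Emit:
step_arm(motion=[[0, 0, 0, 0.002, 0, -0.025, 0], [0, 0, 0, 0.004, 0, -0.025, 0], [0, 0, 0, 0, 0, 0, 0]])

```text
time: 8.2
eef_pos: [0.4724, -0.0934, 0.0388]
orientation: [-3.141, 0.002, 1.484]
contact_force: [-0.1, -6.1, -0.4]
finger_gap: 0.0852
finger_force: 2.7
```

Run:
```python
from h import *
t=env.snapshot("top"); n,z=boardz(t); print(len(n),np.polyfit(n,z,1))
state()
```

```text
1878 [-0.27378926 31.15517504]
n -52.1 t 478.8 z 38.7 F [ 0.6 -5.4 -0. ] [-3.141e+00  2.000e-03  1.484e+00]
```

Emit:
step_arm(motion=[[0, 0, 0, 0.005, 0, -0.025, 0], [0, 0, 0, 0.006, 0, -0.025, 0], [0, 0, 0, 0.007, 0, -0.025, 0], [0, 0, 0, 0.008, 0, -0.025, 0], [0, 0, 0, 0, 0, 0, 0]])

```text
time: 8.75
eef_pos: [0.4731, -0.0871, 0.0589]
orientation: [3.141, 0.0, 1.485]
contact_force: [-1.1, -4.3, 1.0]
finger_gap: 0.0852
finger_force: 2.2
```

Run:
```python
from h import *
t=env.snapshot("top"); n,z=boardz(t); print(len(n),np.polyfit(n,z,1),np.percentile(z,[2,98]))
state()
```

```text
1767 [-0.46678175 45.32725439] [13.22948752 58.97782939]
n -45.8 t 478.8 z 58.6 F [-0.7 -4.6  0.4] [3.141 0.    1.485]
```

Emit:
step_arm(motion=[[0, 0, 0, 0.01, 0, -0.025, 0], [0, 0, 0, 0.011, 0, -0.025, 0], [0, 0, 0, 0.013, 0, -0.025, 0], [0, 0, 0, 0.014, 0, -0.025, 0], [0, 0, 0, 0, 0, 0, 0]])

```text
time: 9.3
eef_pos: [0.475, -0.0757, 0.0791]
orientation: [3.139, -0.002, 1.487]
contact_force: [-0.5, 0.4, 0.5]
finger_gap: 0.0852
finger_force: 0.0
```

Run:
```python
from h import *
t=env.snapshot("top"); n,z=boardz(t); print(len(n),np.polyfit(n,z,1),np.percentile(z,[2,98]))
state()
```

```text
1642 [-7.98408386e-03  1.13038122e+01] [ 6.05782684 15.79743049]
n -34.6 t 479.5 z 78.8 F [ 0.5  0.4 -0.2] [ 3.140e+00 -2.000e-03  1.487e+00]
```

The rear edge slipped at about 30° tilt: my push stayed horizontal, outside the friction cone of the tilted rear face. The board fell back flat. I'll measure it and redo the lift, with the push aimed along the board towards its foot.

Run:
```python
from h import *
t=env.snapshot("top"); r=grey(t,.012); p=cv2.boxPoints(r); print(r); print(np.c_[p@[.0868,.9962],p@[.9962,-.0868]].round(1))
state()
```

```text
((469.1286315917969, -30.52288818359375), (117.79549407958984, 149.9868621826172), 85.33478546142578)
[[-49.  395.3]
 [-48.2 545.3]
 [ 69.6 544.7]
 [ 68.8 394.7]]
n -35.1 t 479.2 z 78.6 F [ 0.   0.  -0.4] [ 3.141e+00 -1.000e-03  1.486e+00]
```

Emit:
step_arm(motion=[[0, 0, 0, -0.2, 0, 0, 0], [0, 0, 0, -0.1, 0, 0, 0], [0, 0, 0, 0, 0, 0, 0]])

```text
time: 9.7
eef_pos: [0.468, -0.1406, 0.0779]
orientation: [-3.141, 0.002, 1.48]
contact_force: [-0.0, -0.0, -0.5]
finger_gap: 0.0856
finger_force: 0.0
```

Run:
```python
from h import *
t=env.snapshot("top"); r=grey(t,.012); p=cv2.boxPoints(r); print(r); print(np.c_[p@[.0868,.9962],p@[.9962,-.0868]].round(1))
state()
```

```text
((468.903076171875, -31.687591552734375), (119.94111633300781, 150.54612731933594), 85.21865844726562)
[[-51.1 394.8]
 [-50.6 545.4]
 [ 69.4 544.9]
 [ 68.8 394.4]]
n -97.2 t 478.8 z 78.0 F [0.2 0.5 0.1] [-3.141 -0.     1.482]
```

Emit:
step_arm(motion=[[0, 0, 0, 0, -0.04, 0.2, 0], [0, 0, 0, 0, 0, 0.12, 0], [0, 0, 0, 0, 0, 0.03, 0], [0, 0, 0, 0, 0, 0, 0], [0, 0, 0, 0, 0, 0, 0]])

```text
time: 10.25
eef_pos: [0.4612, -0.1351, 0.0083]
orientation: [3.141, -0.001, 1.487]
contact_force: [0.2, -1.2, -0.6]
finger_gap: 0.0854
finger_force: 0.0
```

Emit:
step_arm(motion=[[0, 0, 0, 0.07, 0, 0, 0], [0, 0, 0, 0.06, 0, 0, 0], [0, 0, 0, 0.03, 0, 0, 0], [0, 0, 0, 0.02, 0, 0, 0], [0, 0, 0, 0, 0, 0, 0]])

```text
time: 10.75
eef_pos: [0.4643, -0.1005, 0.0086]
orientation: [3.141, 0.0, 1.486]
contact_force: [-0.6, -0.4, 0.3]
finger_gap: 0.0853
finger_force: 0.0
```

Run:
```python
from h import *
state()
```

```text
n -59.8 t 471.2 z 8.6 F [-0.6 -0.4  0.3] [3.141 0.    1.486]
```

Emit:
step_arm(motion=[[0, 0, 0, 0.01, 0, 0, 0], [0, 0, 0, 0.01, 0, 0, 0], [0, 0, 0, 0.006, 0, 0, 0], [0, 0, 0, 0, 0, 0, 0]])

```text
time: 11.15
eef_pos: [0.4643, -0.096, 0.0084]
orientation: [3.142, 0.0, 1.485]
contact_force: [-0.1, -2.5, 1.3]
finger_gap: 0.0854
finger_force: 1.0
```

Emit:
step_arm(motion=[[0, 0, 0, 0.005, 0, 0, 0], [0, 0, 0, 0, 0, 0, 0]])

```text
time: 11.35
eef_pos: [0.4644, -0.0953, 0.0084]
orientation: [-3.141, 0.001, 1.485]
contact_force: [-0.3, -4.5, 2.4]
finger_gap: 0.0853
finger_force: 2.0
```

Emit:
step_arm(motion=[[0, 0, 0, 0.005, 0, 0, 0], [0, 0, 0, 0, 0, 0, 0]])

```text
time: 11.55
eef_pos: [0.4644, -0.0953, 0.0084]
orientation: [-3.141, 0.002, 1.484]
contact_force: [-0.0, -6.4, 0.9]
finger_gap: 0.0854
finger_force: 3.2
```

Emit:
step_arm(motion=[[0, 0, 0, 0, 0, -0.026, 0], [0, 0, 0, 0, 0, -0.026, 0], [0, 0, 0, 0.0015, 0, -0.026, 0], [0, 0, 0, 0.0025, 0, -0.026, 0], [0, 0, 0, 0.004, 0, -0.0255, 0], [0, 0, 0, 0.005, 0, -0.0255, 0], [0, 0, 0, 0, 0, 0, 0]])

```text
time: 12.25
eef_pos: [0.4645, -0.0925, 0.0397]
orientation: [-3.141, 0.002, 1.484]
contact_force: [0.4, -5.8, -0.4]
finger_gap: 0.0855
finger_force: 2.9
```

```bash
cat >> h.py <<'E'
def chk():
    t=env.snapshot("top"); n,z=boardz(t); k=np.polyfit(n,z,1)[0] if len(n)>50 else 0; th=np.arctan(-k)
    e=env.sense(); f=-e["contact_force"]; fn=f[:2]@[.0868,.9962]; fz=f[2]
    state(); print("px",len(n),"theta",np.degrees(th).round(1),"zmax",np.percentile(z,98).round(1) if len(z) else 0,"along %.1f perp %.1f"%(fn*np.cos(th)-fz*np.sin(th),fn*np.sin(th)+fz*np.cos(th)))
E
python3 -c "
from h import *
chk()"
```

```text
n -51.9 t 470.8 z 39.5 F [ 0.6 -6.4  0.1] [-3.141e+00  2.000e-03  1.484e+00]
px 1821 theta 15.4 zmax 41.5 along 6.1 perp 1.6
```

Emit:
step_arm(motion=[[0, 0, 0, 0.006, 0, -0.025, 0], [0, 0, 0, 0.007, 0, -0.0245, 0], [0, 0, 0, 0.0085, 0, -0.024, 0], [0, 0, 0, 0.009, 0, -0.0235, 0], [0, 0, 0, 0, 0, 0, 0]])

```text
time: 12.8
eef_pos: [0.4649, -0.0862, 0.0591]
orientation: [-3.141, 0.002, 1.484]
contact_force: [-0.2, -4.5, 0.5]
finger_gap: 0.0855
finger_force: 2.8
```

```bash
python3 -c "
from h import *
chk()"
```

```text
n -45.6 t 470.6 z 58.9 F [-0.5 -4.4  1.4] [-3.141e+00  2.000e-03  1.484e+00]
px 1706 theta 25.7 zmax 59.4 along 4.6 perp 0.7
```

Emit:
step_arm(motion=[[0, 0, 0, 0.0125, 0, -0.022, 0], [0, 0, 0, 0.013, 0, -0.0215, 0], [0, 0, 0, 0.0125, 0, -0.022, 0], [0, 0, 0, 0.0135, 0, -0.021, 0], [0, 0, 0, 0, 0, 0, 0]])

```text
time: 13.35
eef_pos: [0.4657, -0.0766, 0.0765]
orientation: [-3.141, 0.003, 1.484]
contact_force: [-0.6, -7.2, 3.3]
finger_gap: 0.0853
finger_force: 4.1
```

```bash
python3 -c "
from h import *
chk()"
```

```text
n -36.1 t 470.5 z 76.4 F [-1.3 -7.2  3.1] [-3.141e+00  3.000e-03  1.484e+00]
px 1507 theta 35.2 zmax 76.1 along 7.7 perp 1.6
```

Emit:
step_arm(motion=[[0, 0, 0, 0.0145, 0, -0.0205, 0], [0, 0, 0, 0.015, 0, -0.0195, 0], [0, 0, 0, 0.0165, 0, -0.019, 0], [0, 0, 0, 0.017, 0, -0.018, 0], [0, 0, 0, 0, 0, 0, 0]])

```text
time: 13.9
eef_pos: [0.4668, -0.0641, 0.0921]
orientation: [-3.141, 0.004, 1.484]
contact_force: [-0.6, -7.5, 5.9]
finger_gap: 0.0855
finger_force: 4.8
```

```bash
python3 -c "
from h import *
chk()"
```

```text
n -23.4 t 470.5 z 91.9 F [-1.3 -6.4  5.5] [-3.141e+00  3.000e-03  1.484e+00]
px 1245 theta 45.2 zmax 90.4 along 8.5 perp 0.7
```

Emit:
step_arm(motion=[[0, 0, 0, 0.017, 0, -0.0185, 0], [0, 0, 0, 0.018, 0, -0.0175, 0], [0, 0, 0, 0.02, 0, -0.0155, 0], [0, 0, 0, 0.0205, 0, -0.015, 0], [0, 0, 0, 0, 0, 0, 0]])

```text
time: 14.45
eef_pos: [0.4682, -0.0484, 0.1055]
orientation: [-3.141, 0.003, 1.485]
contact_force: [-1.9, -6.4, 8.1]
finger_gap: 0.0855
finger_force: 5.0
```

```bash
python3 -c "
from h import *
chk()"
```

```text
n -7.7 t 470.6 z 105.3 F [-0.5 -6.5  7.7] [-3.141e+00  3.000e-03  1.485e+00]
px 911 theta 55.4 zmax 103.3 along 10.1 perp 1.0
```

Emit:
step_arm(motion=[[0, 0, 0, 0.0195, 0, -0.0165, 0], [0, 0, 0, 0.0205, 0, -0.016, 0], [0, 0, 0, 0.0225, 0, -0.0125, 0], [0, 0, 0, 0.0225, 0, -0.0115, 0], [0, 0, 0, 0, 0, 0, 0]])

```text
time: 15.0
eef_pos: [0.47, -0.029, 0.1165]
orientation: [3.141, -0.0, 1.487]
contact_force: [-0.4, -3.3, 6.0]
finger_gap: 0.0853
finger_force: 3.2
```

```bash
python3 -c "
from h import *
chk()"
```

```text
n 11.7 t 470.8 z 116.4 F [-1.3 -3.2  5.4] [ 3.141 -0.     1.486]
px 511 theta 66.2 zmax 113.3 along 6.2 perp 0.9
```

Emit:
step_arm(motion=[[0, 0, 0, 0.0235, 0, -0.0095, 0], [0, 0, 0, 0.024, 0, -0.0085, 0], [0, 0, 0, 0.0245, 0, -0.007, 0], [0, 0, 0, 0.025, 0, -0.006, 0], [0, 0, 0, 0, 0, 0, 0]])

```text
time: 15.55
eef_pos: [0.4719, -0.0089, 0.1229]
orientation: [3.141, -0.001, 1.487]
contact_force: [-1.1, -1.5, 7.4]
finger_gap: 0.0854
finger_force: 4.3
```

```bash
python3 -c "
from h import *
chk()"
```

```text
n 31.8 t 470.8 z 122.8 F [-1.7 -1.6  8.7] [ 3.141e+00 -1.000e-03  1.487e+00]
px 187 theta 75.8 zmax 121.4 along 8.8 perp -0.5
```

Emit:
step_arm(motion=[[0, 0, 0, 0.025, 0, -0.0065, 0], [0, 0, 0, 0.0255, 0, -0.0055, 0], [0, 0, 0, 0.026, 0, -0.0025, 0], [0, 0, 0, 0.026, 0, -0.002, 0], [0, 0, 0, 0, 0, 0, 0]])

```text
time: 16.1
eef_pos: [0.4736, 0.0113, 0.1256]
orientation: [3.141, -0.001, 1.487]
contact_force: [0.1, 0.4, 4.4]
finger_gap: 0.0858
finger_force: 2.2
```

```bash
python3 -c "
from h import *
chk()
s=env.snapshot('side'); cv2.imwrite('pics/a3.png',cv2.resize(s['img'][80:250,180:400],None,fx=3,fy=3,interpolation=cv2.INTER_CUBIC))"
```

```text
n 51.7 t 470.9 z 125.6 F [-0.9 -0.3  5.6] [ 3.141e+00 -1.000e-03  1.487e+00]
px 19 theta 0.0 zmax 122.1 along 0.4 perp -5.6
```

View pics/a3.png

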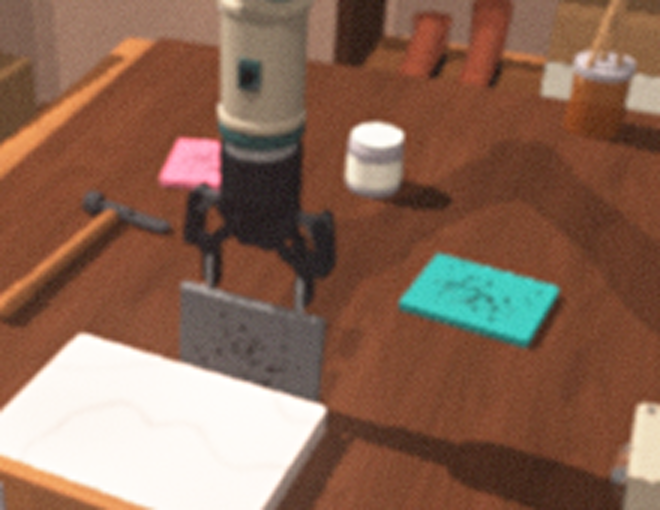

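The crop shows the board on edge at the slab, worn face towards the stone, with both fingertips on its top edge at (212,285) and (303,305). I'll carry it just past vertical.

Emit:
step_arm(motion=[[0, 0, 0, 0.025, 0, 0, 0], [0, 0, 0, 0.025, 0, 0, 0], [0, 0, 0, 0.02, 0, 0, 0], [0, 0, 0, 0, 0, 0, 0]])

```text
time: 16.6
eef_pos: [0.4748, 0.0235, 0.126]
orientation: [3.141, 0.001, 1.486]
contact_force: [-1.9, -0.8, 10.0]
finger_gap: 0.0856
finger_force: 5.1
```

```bash
python3 -c "
from h import *
chk()"
```

```text
n 64.6 t 470.9 z 126.0 F [-2.9 -0.3 10.2] [3.141e+00 1.000e-03 1.485e+00]
px 0 theta 0.0 zmax 0 along 0.5 perp -10.2
```

Emit:
step_arm(motion=[[0, 0, 0, 0.005, 0, -0.005, 0], [0, 0, 0, 0.02, 0, 0, 0], [0, 0, 0, 0.025, 0, 0, 0], [0, 0, 0, 0, 0, 0, 0]])

```text
time: 17.05
eef_pos: [0.4755, 0.0346, 0.1263]
orientation: [-3.141, -0.001, 1.487]
contact_force: [0.7, 0.2, -0.8]
finger_gap: 0.0854
finger_force: 0.0
```

```bash
python3 -c "
from h import *
chk()"
```

```text
n 75.3 t 470.6 z 126.3 F [ 0.1 -0.1 -0.7] [-3.141 -0.     1.486]
px 2 theta 0.0 zmax 121.0 along 0.1 perp 0.7
```

```bash
python3 -c "
from h import *
s=env.snapshot('side'); cv2.imwrite('pics/a4.png',cv2.resize(s['img'][80:250,180:400],None,fx=3,fy=3,interpolation=cv2.INTER_CUBIC))
P=cloud(s)*1000; n=P[...,0]*.0868+P[...,1]*.9962
hsv=cv2.cvtColor(s['img'],cv2.COLOR_BGR2HSV).astype(int); m=(hsv[...,1]<70)&(hsv[...,2]>50)&(hsv[...,2]<150)
m&=(P[...,0]>390)&(P[...,0]<545)&(P[...,2]>33)&(P[...,2]<118)&(n>-80)&(n<250)
z=P[...,2][m]; n=n[m]
for a in range(33,118,12):
    k=(z>=a)&(z<a+12)
    if k.sum()>5: print(a,k.sum(),np.median(n[k]).round(1))
"
```

```text
33 126 76.9
45 143 77.2
57 139 78.1
69 144 78.9
81 144 79.2
93 146 79.9
105 149 80.3
117 13 81.2
```

View pics/a4.png

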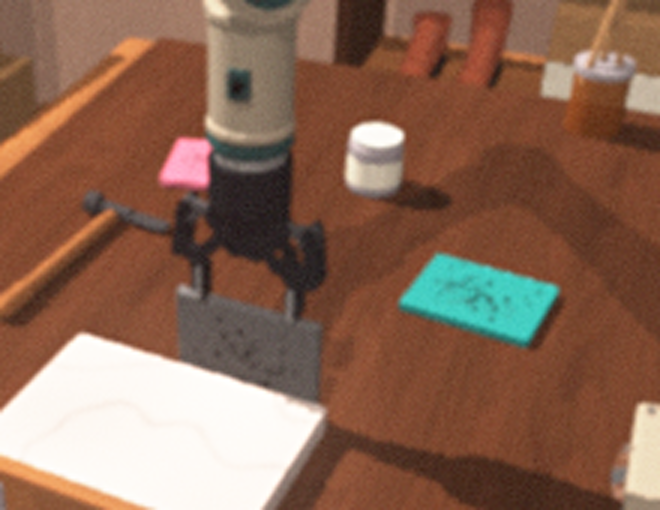

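The board now leans free and stable on the arris, at about 93°. I'll move the fingers behind it.

Emit:
step_arm(motion=[[0, 0, 0, 0, 0, -0.12, 0], [0, 0, 0, -0.15, 0, 0, 0], [0, 0, 0, -0.1, 0, 0, 0], [0, 0, 0, 0, 0, 0, 0], [0, 0, 0, 0, 0, 0.12, 0], [0, 0, 0, 0, 0, 0.1, 0], [0, 0, 0, 0, 0, 0, 0]])

```text
time: 17.85
eef_pos: [0.4697, -0.0157, 0.1048]
orientation: [-3.137, 0.0, 1.486]
contact_force: [-0.5, -0.5, 0.9]
finger_gap: 0.0854
finger_force: 0.0
```

Emit:
step_arm(motion=[[0, 0, 0, 0.05, 0, 0, 0], [0, 0, 0, 0.05, 0, 0, 0], [0, 0, 0, 0.03, 0, 0, 0], [0, 0, 0, 0.02, 0, 0, 0], [0, 0, 0, 0, 0, 0, 0]])

```text
time: 18.35
eef_pos: [0.4741, 0.0146, 0.107]
orientation: [3.14, -0.0, 1.487]
contact_force: [-0.0, -0.2, -0.4]
finger_gap: 0.0852
finger_force: 0.0
```

Emit:
step_arm(motion=[[0, 0, 0, 0.015, 0, 0, 0], [0, 0, 0, 0.015, 0, 0, 0], [0, 0, 0, 0, 0, 0, 0]])

```text
time: 18.65
eef_pos: [0.4743, 0.0199, 0.1066]
orientation: [3.141, -0.0, 1.485]
contact_force: [-0.2, -0.5, 0.5]
finger_gap: 0.0856
finger_force: 0.0
```

Emit:
step_arm(motion=[[0, 0, 0, 0.015, 0, 0, 0], [0, 0, 0, 0.015, 0, 0, 0], [0, 0, 0, 0, 0, 0, 0]])

```text
time: 18.95
eef_pos: [0.4749, 0.0262, 0.1066]
orientation: [3.141, -0.0, 1.486]
contact_force: [-0.2, -0.2, -1.0]
finger_gap: 0.0852
finger_force: 0.0
```

Emit:
step_arm(motion=[[0, 0, 0, 0.015, 0, 0, 0], [0, 0, 0, 0.015, 0, 0, 0], [0, 0, 0, 0, 0, 0, 0]])

```text
time: 19.25
eef_pos: [0.4754, 0.0323, 0.1066]
orientation: [3.141, -0.001, 1.486]
contact_force: [-0.0, 0.1, 0.4]
finger_gap: 0.0854
finger_force: 0.0
```

```bash
cat >> h.py <<'E'
def side():
    s=env.snapshot('side'); P=cloud(s)*1000; n=P[...,0]*.0868+P[...,1]*.9962
    hsv=cv2.cvtColor(s['img'],cv2.COLOR_BGR2HSV).astype(int); m=(hsv[...,1]<70)&(hsv[...,2]>50)&(hsv[...,2]<150)
    m&=(P[...,0]>390)&(P[...,0]<545)&(P[...,2]>33)&(P[...,2]<118)&(n>-80)&(n<250)
    z=P[...,2][m]; n=n[m]
    for a in range(33,118,12):
        k=(z>=a)&(z<a+12)
        if k.sum()>5: print(a,k.sum(),np.median(n[k]).round(1))
    return s
E
python3 -c "
from h import *
side();state()"
```

```text
33 107 79.6
45 110 82.9
57 113 86.3
69 112 90.3
81 119 93.4
93 112 97.2
105 136 100.3
117 10 90.6
n 73.1 t 470.8 z 106.5 F [0.7 0.3 1. ] [ 3.141 -0.     1.486]
```

The board leans about 16° over the stone with almost no force. I'll keep nudging it.

Emit:
step_arm(motion=[[0, 0, 0, 0.015, 0, 0, 0], [0, 0, 0, 0.015, 0, 0, 0], [0, 0, 0, 0.015, 0, 0, 0], [0, 0, 0, 0, 0, 0, 0]])

```text
time: 19.7
eef_pos: [0.4762, 0.0412, 0.1066]
orientation: [3.141, -0.0, 1.486]
contact_force: [-0.4, 0.3, -0.6]
finger_gap: 0.0854
finger_force: 0.0
```

Emit:
step_arm(motion=[[0, 0, 0, 0.015, 0, 0, 0], [0, 0, 0, 0.015, 0, 0, 0], [0, 0, 0, 0.015, 0, 0, 0], [0, 0, 0, 0, 0, 0, 0], [0, 0, 0, 0, 0, 0, 0]])

```text
time: 20.2
eef_pos: [0.4768, 0.0495, 0.1065]
orientation: [3.142, 0.0, 1.485]
contact_force: [-0.6, -0.6, 0.3]
finger_gap: 0.0853
finger_force: 0.0
```

```bash
python3 -c "
from h import *
side();state()
t=env.snapshot('top'); r=grey(t,.042); p=cv2.boxPoints(r); print(r); print(np.c_[p@[.0868,.9962],p@[.9962,-.0868]].round(1))"
```

```text
33 316 94.2
45 15 99.0
105 20 101.9
n 90.6 t 470.7 z 106.5 F [-0.3  0.5 -0.3] [-3.142  0.     1.485]
((443.4753112792969, 56.38097381591797), (80.78006744384766, 88.67864227294922), 85.23979187011719)
[[ 54.1 392.7]
 [ 54.4 481.4]
 [135.2 481.1]
 [134.9 392.4]]
```

Emit:
step_arm(motion=[[0, 0, 0, -0.2, 0, 0, 0], [0, 0, 0, -0.2, 0, 0, 0], [0, 0, 0, -0.2, 0, 0, 0], [0, 0, 0, 0, 0, 0, 0]])

```text
time: 20.7
eef_pos: [0.4649, -0.0771, 0.106]
orientation: [-3.139, 0.005, 1.475]
contact_force: [-0.2, -0.6, -1.1]
finger_gap: 0.0855
finger_force: 0.0
```

```bash
python3 -c "
from h import *
state()
t=env.snapshot('top'); r=grey(t,.042); p=cv2.boxPoints(r); print(r); print(np.c_[p@[.0868,.9962],p@[.9962,-.0868]].round(1))
P=cloud(t); c=cv2.boxPoints(r).mean(0)/1000; m=np.hypot(P[...,0]-c[0],P[...,1]-c[1])<.03; print('z',np.median(P[m][:,2]))
s=env.snapshot('side'); cv2.imwrite('pics/a5.png',cv2.resize(s['img'][80:280,150:400],None,fx=3,fy=3,interpolation=cv2.INTER_CUBIC))"
```

```text
n -36.5 t 469.8 z 106.0 F [-0.2 -0.6 -1.1] [-3.139  0.005  1.475]
((474.17864990234375, 35.662017822265625), (114.94770812988281, 154.2987823486328), 84.3250732421875)
[[ 20.2 391.4]
 [ 18.3 545.7]
 [133.2 547.1]
 [135.1 392.8]]
z 0.04108098003739724
```

View pics/a5.png

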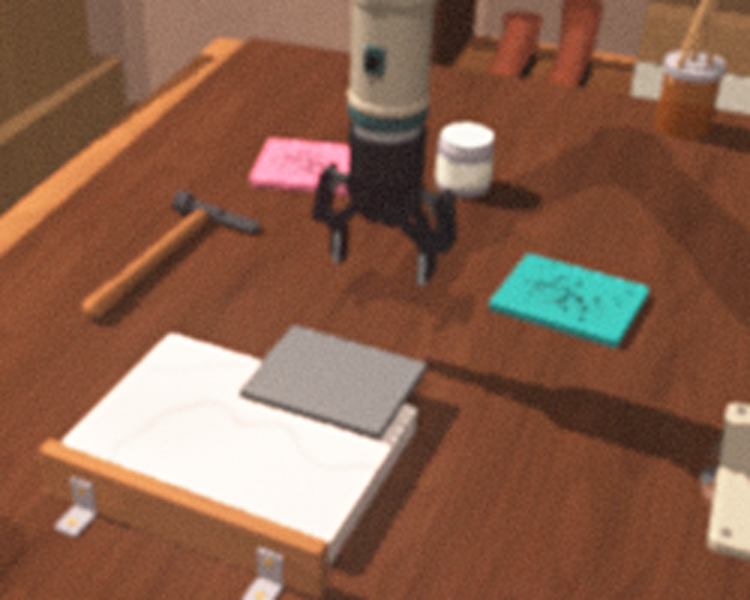

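The board lies plain face up on the slab, crop (335,380), well overhanging the front edge. I'll check flatness, then push it gently from behind.

Emit:
step_arm(motion=[[0, 0, 0.015, 0, 0, 0.12, 0], [0, 0, 0, 0, 0, 0.12, 0], [0, 0, 0, 0, 0, 0.09, 0], [0, 0, 0, 0, 0, 0, 0], [0, 0, 0, 0, 0, 0, 0]])

```text
time: 21.3
eef_pos: [0.4668, -0.0685, 0.0407]
orientation: [-3.141, -0.001, 1.472]
contact_force: [0.4, -0.5, 0.4]
finger_gap: 0.0854
finger_force: 0.0
```

```bash
python3 -c "
from h import *
state()
t=env.snapshot('top'); P=cloud(t)*1000; n=P[...,0]*.0868+P[...,1]*.9962; q=P[...,0]*.9962-P[...,1]*.0868
m=(q>405)&(q<535)&(n>30)&(n<125)&(P[...,2]>25)
A=np.c_[n[m],q[m],np.ones(m.sum())]; print(m.sum(),np.linalg.lstsq(A,P[...,2][m],rcond=None)[0])
m=(q>420)&(q<520)&(P[...,2]>25)&(n>0)&(n<140)
h=np.histogram(n[m],range(0,60,4)); print(*h)"
```

```text
n -27.7 t 471.0 z 40.7 F [ 0.4 -0.5  0.4] [-3.141e+00 -1.000e-03  1.472e+00]
1610 [-2.81864434e-02  3.26542411e-03  4.20523013e+01]
[94 86 61 48 43 80 72 60 52 53 52 52 53 53] [ 0  4  8 12 16 20 24 28 32 36 40 44 48 52 56]
```

Emit:
step_arm(motion=[[0, 0, 0, 0.06, 0, 0, 0], [0, 0, 0, 0.05, 0, 0, 0], [0, 0, 0, 0.03, 0, 0, 0], [0, 0, 0, 0.02, 0, 0, 0], [0, 0, 0, 0.02, 0, 0, 0], [0, 0, 0, 0.02, 0, 0, 0], [0, 0, 0, 0.02, 0, 0, 0], [0, 0, 0, 0, 0, 0, 0]])

```text
time: 22.15
eef_pos: [0.4711, -0.0259, 0.0405]
orientation: [3.141, -0.0, 1.47]
contact_force: [-0.2, -0.5, 0.1]
finger_gap: 0.0855
finger_force: 0.0
```

```bash
cat >> h.py <<'E'
def flat():
    t=env.snapshot('top'); r=grey(t,.042); p=cv2.boxPoints(r); print(r); print(np.c_[p@[.0988,.9951],p@[.9951,-.0988]].round(1).tolist())
    P=cloud(t)*1000; n=P[...,0]*.0988+P[...,1]*.9951; q=P[...,0]*.9951-P[...,1]*.0988
    c=p.mean(0); cn,cq=c@[.0988,.9951],c@[.9951,-.0988]
    m=(abs(q-cq)<60)&(abs(n-cn-10)<40)&(P[...,2]>25)
    A=np.c_[n[m]-cn,q[m]-cq,np.ones(m.sum())]; print('plane',np.linalg.lstsq(A,P[...,2][m],rcond=None)[0].round(3)); state(); return t
E
python3 -c "
from h import *
flat()"
```

```text
((473.1221618652344, 42.812828063964844), (112.41156005859375, 150.23858642578125), 83.6987533569336)
[[34.0, 390.8], [32.3, 541.1], [144.7, 542.3], [146.4, 392.1]]
plane [-1.9410e+00  7.1000e-02  9.2285e+01]
n 15.0 t 471.6 z 40.5 F [ 0.9 -0.8  0.8] [ 3.141 -0.     1.47 ]
```

Emit:
step_arm(motion=[[0, 0, 0, 0.025, 0, 0, 0], [0, 0, 0, 0.025, 0, 0, 0], [0, 0, 0, 0.03, 0, 0, 0], [0, 0, 0, 0.03, 0, 0, 0], [0, 0, 0, 0.03, 0, 0, 0], [0, 0, 0, 0.03, 0, 0, 0], [0, 0, 0, 0.03, 0, 0, 0], [0, 0, 0, 0.03, 0, 0, 0], [0, 0, 0, 0.03, 0, 0, 0], [0, 0, 0, 0.02, 0, 0, 0], [0, 0, 0, 0, 0, 0, 0]])

```text
time: 23.3
eef_pos: [0.4769, 0.0305, 0.0406]
orientation: [3.141, -0.001, 1.471]
contact_force: [0.1, 0.9, 0.7]
finger_gap: 0.0853
finger_force: 0.0
```

```bash
python3 -c "
from h import *
flat()"
```

```text
((477.80706787109375, 94.23202514648438), (121.55810546875, 148.4965057373047), 83.9083251953125)
[[80.7, 391.5], [79.7, 540.0], [201.2, 540.8], [202.3, 392.4]]
plane [ -2.478   0.459 112.011]
n 71.3 t 472.4 z 40.6 F [-0.7 -0.4  0.7] [ 3.141e+00 -1.000e-03  1.470e+00]
```

Emit:
step_arm(motion=[[0, 0, 0, 0.03, 0, 0, 0], [0, 0, 0, 0.04, 0, 0, 0], [0, 0, 0, 0.04, 0, 0, 0], [0, 0, 0, 0.04, 0, 0, 0], [0, 0, 0, 0.04, 0, 0, 0], [0, 0, 0, 0.04, 0, 0, 0], [0, 0, 0, 0.04, 0, 0, 0], [0, 0, 0, 0.04, 0, 0, 0], [0, 0, 0, 0.04, 0, 0, 0], [0, 0, 0, 0.03, 0, 0, 0], [0, 0, 0, 0, 0, 0, 0]])

```text
time: 24.45
eef_pos: [0.4846, 0.1067, 0.0406]
orientation: [3.141, -0.002, 1.471]
contact_force: [0.4, -0.4, -0.2]
finger_gap: 0.0855
finger_force: 0.0
```

```bash
python3 -c "
from h import *
flat()"
```

```text
((482.1166076660156, 188.308349609375), (98.04876708984375, 135.34519958496094), 84.57158660888672)
[[185.7, 393.7], [186.3, 529.0], [284.3, 528.6], [283.8, 393.3]]
plane [-0.196  0.051 46.168]
n 147.6 t 473.5 z 40.6 F [-0.2 -0.2  0.5] [ 3.141e+00 -1.000e-03  1.471e+00]
```

Emit:
step_arm(motion=[[0, 0, 0, 0.015, 0, 0, 0], [0, 0, 0, 0.015, 0, 0, 0], [0, 0, 0, 0.01, 0, 0, 0], [0, 0, 0, 0, 0, 0, 0]])

```text
time: 24.9
eef_pos: [0.4852, 0.1133, 0.0405]
orientation: [3.141, -0.0, 1.47]
contact_force: [0.7, -0.4, -0.8]
finger_gap: 0.0854
finger_force: 0.1
```

Emit:
step_arm(motion=[[0, 0, 0, 0.005, 0, 0, 0], [0, 0, 0, 0.005, 0, 0, 0], [0, 0, 0, 0, 0, 0, 0]])

```text
time: 25.2
eef_pos: [0.4854, 0.115, 0.0405]
orientation: [3.142, -0.0, 1.47]
contact_force: [-0.8, -1.8, -0.3]
finger_gap: 0.0853
finger_force: 0.5
```

Emit:
step_arm(motion=[[0, 0, 0, 0.005, 0, 0, 0], [0, 0, 0, 0.005, 0, 0, 0], [0, 0, 0, 0, 0, 0, 0]])

```text
time: 25.5
eef_pos: [0.4856, 0.1173, 0.0405]
orientation: [3.141, -0.0, 1.47]
contact_force: [-0.2, 0.0, -0.2]
finger_gap: 0.0855
finger_force: 0.4
```

Emit:
step_arm(motion=[[0, 0, 0, 0.005, 0, 0, 0], [0, 0, 0, 0.005, 0, 0, 0], [0, 0, 0, 0, 0, 0, 0]])

```text
time: 25.8
eef_pos: [0.4858, 0.1193, 0.0405]
orientation: [3.141, -0.0, 1.47]
contact_force: [-0.6, 0.0, -0.7]
finger_gap: 0.0852
finger_force: 0.4
```

Emit:
step_arm(motion=[[0, 0, 0, 0.005, 0, 0, 0], [0, 0, 0, 0.005, 0, 0, 0], [0, 0, 0, 0, 0, 0, 0]])

```text
time: 26.1
eef_pos: [0.486, 0.1206, 0.0405]
orientation: [-3.142, 0.001, 1.47]
contact_force: [0.4, -3.3, 0.8]
finger_gap: 0.0855
finger_force: 1.2
```

```bash
python3 -c "
from h import *
flat()"
```

```text
((481.1222229003906, 204.36312866210938), (91.47856903076172, 129.69955444335938), 84.48401641845703)
[[205.0, 393.8], [205.3, 523.5], [296.8, 523.3], [296.5, 393.6]]
plane [-0.129  0.054 46.095]
n 162.4 t 473.6 z 40.5 F [ 0.6 -1.6  0.9] [-3.142e+00  1.000e-03  1.469e+00]
```

Contact with the stop is starting. I'll press a little to seat the board square.

Emit:
step_arm(motion=[[0, 0, 0, 0.005, 0, 0, 0], [0, 0, 0, 0, 0, 0, 0]])

```text
time: 26.35
eef_pos: [0.4859, 0.1207, 0.0405]
orientation: [-3.141, 0.002, 1.469]
contact_force: [-0.1, -5.0, 1.9]
finger_gap: 0.0856
finger_force: 2.5
```

Emit:
step_arm(motion=[[0, 0, 0, 0.005, 0, 0, 0], [0, 0, 0, 0, 0, 0, 0]])

```text
time: 26.55
eef_pos: [0.486, 0.1208, 0.0405]
orientation: [-3.141, 0.004, 1.469]
contact_force: [-0.5, -7.5, 2.1]
finger_gap: 0.0851
finger_force: 3.4
```

Emit:
step_arm(motion=[[0, 0, 0, 0.004, 0, 0, 0], [0, 0, 0, 0, 0, 0, 0]])

```text
time: 26.75
eef_pos: [0.486, 0.1208, 0.0405]
orientation: [-3.141, 0.005, 1.468]
contact_force: [1.2, -9.0, 2.8]
finger_gap: 0.085
finger_force: 4.1
```

Firmly seated at 9 N with no further motion. I'll back off and check.

Emit:
step_arm(motion=[[0, 0, 0, -0.02, 0, 0, 0], [0, 0, 0, -0.1, 0, 0, 0], [0, 0, 0, -0.2, 0, 0, 0], [0, 0, 0, -0.2, 0, -0.1, 0], [0, 0, 0, -0.2, 0, -0.2, 0], [0, 0, 0, -0.2, 0, -0.2, 0], [0, 0, 0, -0.2, 0, -0.1, 0], [0, 0, 0, 0, 0, 0, 0], [0, 0, 0, 0, 0, 0, 0]])

```text
time: 27.65
eef_pos: [0.4652, -0.0903, 0.1518]
orientation: [3.139, -0.001, 1.467]
contact_force: [0.4, 0.4, -0.5]
finger_gap: 0.0852
finger_force: 0.0
```

```bash
python3 -c "
from h import *
t=flat()
s=env.snapshot('side'); cv2.imwrite('pics/a6.png',np.hstack([cv2.resize(t['img'][90:240,130:310],(400,333)),cv2.resize(s['img'][150:300,150:330],(400,333))]))"
```

```text
((489.39068603515625, 189.60813903808594), (119.44467163085938, 153.03086853027344), 83.99791717529297)
[[177.8, 391.4], [176.9, 544.4], [296.3, 545.1], [297.2, 392.1]]
plane [-5.0000e-03  2.0000e-03  4.0956e+01]
n -48.1 t 471.0 z 151.3 F [ 0.6 -0.6 -0.7] [ 3.14e+00 -2.00e-03  1.47e+00]
```

View pics/a6.png

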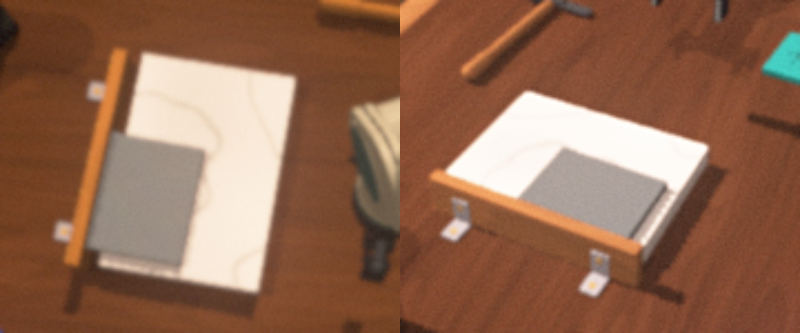

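The board lies flat, plain side up, against the stop at left (150,200), square to within 0.3° and about 43 mm off the stop's middle. Nothing touches it.

```bash
python3 -c "
from station import env
print(env.hand_in())"
```

```text
the job is handed in; nothing more can be done
None
```

The grey board is turned worn face down on the slab and seated flat against the wooden stop, square to about 0.3° by camera and 43 mm off the stop's middle. I handed the job in at about 28 s; it returned no verdict. The first lift slipped and the board dropped back flat; the redo worked, the highest push I read was about 10 N, and I never touched the other things on the bench.

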